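# Clip an upper slide tray over a separator card and keep it pressed

### The arm

A 6-joint arm with a two-finger parallel gripper is mounted at the origin on the work surface. World frame = base frame: x ahead of the robot, y to its left, z up, the work surface at z = 0. Lengths are in m, angles in rad, forces in N, time in s.
With the tool pointing down it reaches from about 0.4 to 0.825 m from the base axis. Payload 7 kg.
Tool frame: the origin (TCP) lies between the finger pads; the fingertips stand 8 mm ahead of it and the grasp point (between the pads) lies 11 mm behind it (arm.finger_overhang is the distance from the TCP to the fingertips, in m); z points along the fingers, y is the line along which they close (so a half turn about z gives the same grasp; the last joint's range is limited). The gripper opens to 88 mm and grips with 3 to 60 N. Pads are 19 mm wide; open, the fingers measure 130 mm over their backs; the gripper's body (78 mm by 193 mm) begins 47 mm behind the grasp point.
Start: joints at [1.552, 0.359, 0.012, 0, -1.224, -0.288], TCP at [0.204, 0.643, 0.235] pointing down, gripper open.
Joint ranges: [-3.07, 3.07], [-1.43, 2.12], [-1.02, 1.25], [-3.03, 1.67], [-3.05, -0], [-3.03, 3.03]. Speed limits (rad/s): [2.39, 2.39, 3.01, 3.14, 3.14, 3.14].

### API

Orientations are given as [roll, pitch, yaw] about the fixed x, y, z axes, in that order (R = Rz(yaw) Ry(pitch) Rx(roll)).
In Python, from station import arm gives the robot as it stands.
- The arm moves only by the tool move_arm, never from a script. Its argument "rows" is text: rows parted by semicolons, each of 7 numbers parted by spaces: the turn, a rotation vector about the tool's x, y, z in degrees, then the shift along the tool's x, y, z in m, then the finger opening in m, from 0 to 0.0876. A call has 1 to 8 rows; each row shifts and turns the commanded pose from where the row before left it, along the tool's axes as they then stand; what a row does not reach is not made up. A row lasts 1/8 s, in which the tool goes at most 62.5 mm and 10.7 degrees, less where a joint would pass 70% of its speed; a pose out of reach is approached as far as the arm can. A call is refused whole if a number of a shift passes 0.0625 or a number of a turn 10.7, either way. A call with a gripper value outside its range is refused whole. The fingers move at their own pace and stop on an object; "squeeze" is the grip in N (left out, the last holds). Time passes only in rows, so rows that do not move let the fingers close. It gives the time, the measured TCP pose, the force, the opening and the grip force at its end, in the units of the state.
- arm.get_state(): the state, without advancing time (a new reading comes with each control period).
- arm.grab_frame(name): name is "side" or "top" or "wrist"; returns (picture, depth): 420x560x3 uint8, blue, green, red; 420x560 float32, m along the optical axis (not along the pixel's ray), 0 where there is no reading.
- arm.camera_model(name): a dict with "mtx" (3x3 intrinsics, pixels), "k1" (the pictures are not rectified: a ray, as slopes to the right and down, at radius r is drawn at 1 + k1 r^2 times it, then the intrinsics apply), "camera_from_world" (4x4, takes a point from world to camera coordinates); the wrist camera has in their place "mount" (4x4, takes a point from camera to tool coordinates, whose origin is the TCP and whose axes are the flange's). Camera axes: x right, y down, z forward; pixel columns grow to the right and rows downward; lengths in m; the calibration is good to about 2 mm. A picture is of the moment at which its call begins: read the wrist's pose just before it. camera_model takes no time and is no camera call.
- arm.job_done(): hands the job in; it is judged then, once.
The state is a dict: "t": time; "q": joint angles; "qd": joint speeds; "joint_efforts": joint torques, N m; "eef_pos": TCP position; "ee_rot": TCP orientation; "force": force on the tool from outside, world axes, zero at the start; "moment": the same for the moment, N m; "width": finger opening in m; "gripper_force": force on a finger pad.
Only numpy, scipy, OpenCV 4.12 (cv2) and the standard library are available. Lean on these libraries where they do the work, as an engineer would, in place of code of your own. Each camera call takes 0.05 s, during which the arm holds its last target. There are 200 camera calls.

### The job

Lay the blue separator card flat on the bottom slide tray (the aluminium bed between the steel pegs of the grey closing stand) and let go of it, then set the green slide tray on top of it and press it down until the orange catches at both ends have snapped over its end tabs. Keep pressing down on the snapped tray so that the sprung bed stays pushed down by about half a centimetre, and finish while holding it pressed like that: do not let go of it or back off at the end. Leave all the other things on the bench where they are.

Things in the scene. Friction and masses are not known exactly. Their poses are not given: they have to be found in the camera images.
- seat (a point): Centre of the top face of the aluminium bed (bottom slide tray) on the grey closing stand, 56 mm above the bench when not pressed; x along its long side, z up. Lying home, the card's centre is 2.5 mm above this point, the tray's grip bar centre 26 mm; half turns make no difference. The card passes between the catches, the tray's tabs must snap past them.
- peg (a point): Tip of one of 8 steel pegs on the bed, 26 mm above the seat; 8 mm thick, straight to 19 mm, then a cone. In the seat's frame they stand at x = +-42, y = +-45 mm (this one: +, +) and at x = +-57.5, y = +-28 mm. Card and tray go down between them with 1.5 mm clearance on each side.
- stand: Grey fixed housing under the bed, 150 x 100 x 30 mm, origin under its centre, axes as the seat's. The bed above it is 12 mm thick: two end parts (|x| 25 to 68 mm, 100 mm wide in y) joined by a waist 46 mm wide in y, so beside the waist (|x| under 25 mm) fingers have free room down to the housing's top, 26 mm below the seat.
- bed (a joint): How far the sprung bed is pushed down, m: 0 = up, 0.012 = bottomed. It does not move under the weight of card and tray; 3 mm takes a push of about 5 to 6 N, 5 mm about 8 to 9 N, then 1.5 N for each further mm.
- catch_near (a joint): How far the orange catch in the middle of the seat's -x end is pushed outward, m: 0 = closed (at rest, and again once snapped over the tab), about 0.003 while a tab passes, at most 0.009. Its nose reaches in to 55 mm from the seat's centre; flat underside 9.8 mm above the seat, sloped top from 20 mm down.
- catch_far (a joint): The same for the orange catch at the seat's +x end. Snapping the tray past both takes about 8 to 13 N in all (the bed sinks 5 to 8 mm meanwhile); then the push falls to 1 to 3 N with the tray still up to 6 mm from home, and it must be pressed on until home.
- card_mid (a point): Centre of the blue separator card: rigid sheet 104 (x) by 79 (y) by 5 mm, 50 g, with a 50 mm long notch in the middle of each long side that leaves a waist 46 mm wide in y: grip it there from above. z up. It lies on a fixed grey block 90 x 34 x 30 mm, same centre and direction, so fingers may reach below its edges; underside 30 mm above the bench.
- tray_grip (a point): Centre of the black grip bar, 34 (x) by 14 (y) by 30 mm high, in the middle of the green tray's plate (104 x 79 x 6 mm): 21 mm above the tray's underside, 15 mm below the bar's top. End tabs 4 mm thick, 20 mm wide reach x = +-58 mm. z up, x along the long side. 0.1 to 0.2 kg, loose on the bench. Grip across the bar from above; press on the bar.
- oil_bottle: Small amber bottle with black cap, 32 mm across, 70 mm high; origin under its centre. A bystander, to be left where it is.
- sample_jar: White jar with blue lid, 70 mm across, 80 mm high; origin under its centre. A bystander, to be left where it is.
- lens: Dark steel condenser lens barrel, 44 mm across, 26 mm high; origin under its centre. A bystander, to be left where it is.
- slide_box: Brown cardboard slide box 85 x 75 x 35 mm; origin under its centre. A bystander, to be left where it is.
- petri: Clear closed petri dish, 60 mm across, 14 mm high; origin under its centre. A bystander, to be left where it is.
- beaker: Small glass beaker, 60 mm across, 70 mm high; origin under its centre. A bystander, to be left where it is.
Things that resemble listed ones, but are neither listed nor needed, are in the scene too. Of the things shaped like the part that bears card_mid, the blue one is meant.

How it is judged:
On the way:
1. the separator card lies flat on the bed between the pegs, let go, before the tray is on it (x of card_mid in the frame of seat between -0.004 and 0.004 m and y of card_mid in the frame of seat between -0.004 and 0.004 m and z of card_mid in the frame of seat between 0.0005 and 0.0045 m and angle between the z axis of card_mid and the z axis of seat, either way round below 0.05 rad and contact force between the fingers and card below 0.1 N and distance between tray_grip and seat above 0.06 m), for 0.2 s.
At the end, for the whole second after the job is handed in: Card flat on the bed (centre within 4 mm sideways, 2 mm in height); tray home on it (same limits, level to 0.04 rad); both catches closed (under 1.2 mm open); the robot, touching the tray with over 2 N, keeps the bed pushed down more than 3 mm (about 5.5 N) through the last second (x of card_mid in the frame of seat between -0.004 and 0.004 m and y of card_mid in the frame of seat between -0.004 and 0.004 m and z of card_mid in the frame of seat between 0.0005 and 0.0045 m and angle between the z axis of card_mid and the z axis of seat, either way round below 0.05 rad and x of tray_grip in the frame of seat between -0.004 and 0.004 m and y of tray_grip in the frame of seat between -0.004 and 0.004 m and z of tray_grip in the frame of seat between 0.024 and 0.028 m and angle between the z axis of tray_grip and the z axis of seat, either way round below 0.04 rad and angle between tray_grip's own z axis and vertical below 0.3 rad and value of joint each of catch_near, catch_far below 0.0012 m and value of joint bed above 0.003 m and contact force between any of the fingers, the arm and tray above 2 N and linear speed of tray below 0.02 m/s); the arm keeps its last pose, push and grip.
It fails at once if a bystander is moved by more than 2 cm (distance of any of oil_bottle, sample_jar, lens, slide_box, petri, beaker from where it was at the start of the episode above 0.02 m).
It also fails if it takes over 61 s, if anything falls off the work surface, if the arm or the gripper's body presses on something with over 40 N, if the wrist force passes 120 N, or if a joint passes its speed limit or range.

## Working session

There is one attempt and no reset: what is moved stays moved. The work goes in short steps, Python scripts to look and compute and a tool call to move; the robot and the scene stay as the last step left them, time stands still between calls to the robot, and variables do not carry over. Pictures are saved under pics/ and viewed, at most 10 in all, crops included, and the job is handed in when it is done.

Besides the shell and the picture viewer there is one more tool, called after "Request:" as name(argument=value, ...) on one line, values as JSON. move_arm: Moves the arm, as the interface text tells. Its arguments: {"type":"object","properties":{"rows":{"type":"string"},"squeeze":{"type":"number"}},"required":["rows"]}

```bash
mkdir -p pics; ls; python3 - <<'E'
from station import arm
import cv2,numpy as np
s=arm.get_state();print({k:np.round(v,3) for k,v in s.items()})
for n in("top","side"):
    p,d=arm.grab_frame(n);cv2.imwrite(f"pics/{n}0.png",p);np.savez(f"{n}0.npz",p=p,d=d)
    m=arm.camera_model(n);print(n,m)
print(arm.camera_model("wrist"))
E
```

```text
pics
{'t': np.float64(0.0), 'q': array([ 1.552,  0.359,  0.011, -0.   , -1.224, -0.288]), 'qd': array([-0.001,  0.   ,  0.002,  0.   ,  0.   ,  0.   ]), 'joint_efforts': array([ 1.0000e-03, -5.8272e+01,  2.9306e+01,  6.9970e+00,  7.0000e-03,
       -0.0000e+00]), 'eef_pos': array([0.204, 0.643, 0.234]), 'ee_rot': array([ 3.14 , -0.   , -0.307]), 'force': array([0.072, 0.342, 0.616]), 'moment': array([ 0.007, -0.024, -0.01 ]), 'gripper_force': np.float64(0.0), 'width': np.float64(0.088)}
top {'mtx': array([[404.57678043,   0.        , 280.49269406],
       [  0.        , 404.57678043, 212.37204163],
       [  0.        ,   0.        ,   1.        ]]), 'k1': -0.06991829286827271, 'camera_from_world': array([[-0.01363862, -0.99962099,  0.02391374, -0.10195495],
       [-0.99466979,  0.01111873, -0.10251039,  0.52444813],
       [ 0.10220565, -0.02518437, -0.99444444,  1.14791082],
       [ 0.        ,  0.        ,  0.        ,  1.        ]])}
side {'mtx': array([[394.91180559,   0.        , 282.1930363 ],
       [  0.        , 394.91180559, 216.19376252],
       [  0.        ,   0.     
[... 254 characters left out ...]
780678e-02, -6.68224036e-01, -7.38644090e-01,
         1.02148350e+00],
       [ 0.00000000e+00,  0.00000000e+00,  0.00000000e+00,
         1.00000000e+00]])}
{'mtx': array([[362.6441001 ,   0.        , 280.29783602],
       [  0.        , 362.6441001 , 204.2553718 ],
       [  0.        ,   0.        ,   1.        ]]), 'k1': -0.09000327108781156, 'mount': array([[-1.49363382e-04, -9.56589283e-01, -2.91439394e-01,
         7.88922703e-02],
       [ 9.99999951e-01, -2.22819800e-04,  2.18857364e-04,
         1.16054787e-03],
       [-2.74295077e-04, -2.91439347e-01,  9.56589270e-01,
        -1.50762962e-01],
       [ 0.00000000e+00,  0.00000000e+00,  0.00000000e+00,
         1.00000000e+00]])}
```

View pics/top0.png

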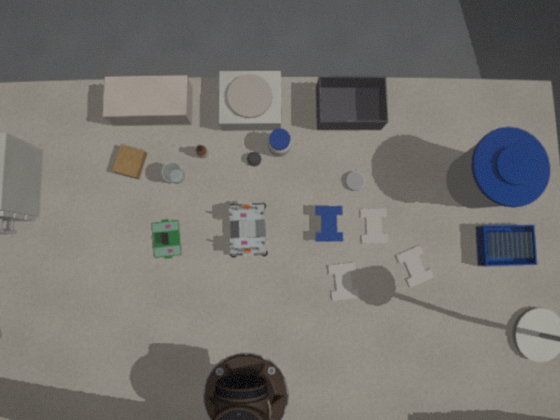

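```bash
cat > h.py <<'E'
import numpy as np,cv2
from scipy.spatial.transform import Rotation as R
from station import arm
def rays(uv,m):
    uv=np.atleast_2d(np.float64(uv)); K=m["mtx"]
    t=(uv-K[:2,2])/[K[0,0],K[1,1]]; p=t.copy()
    for _ in range(20): p=t/(1+m["k1"]*(p**2).sum(1,keepdims=True))
    return np.c_[p,np.ones(len(p))]
def wfc(n,s=None):
    m=arm.camera_model(n)
    if n!="wrist": return m,np.linalg.inv(m["camera_from_world"])
    T=np.eye(4);T[:3,:3]=R.from_euler("xyz",s["ee_rot"]).as_matrix();T[:3,3]=s["eef_pos"]
    return m,T@m["mount"]
def onplane(uv,z,n,s=None):
    m,W=wfc(n,s); d=rays(uv,m)@W[:3,:3].T
    return W[:3,3]+d*((np.asarray(z)-W[2,3])/d[:,2])[:,None]
def cloud(d,n,s=None):
    m,W=wfc(n,s); v,u=np.mgrid[:d.shape[0],:d.shape[1]]
    P=rays(np.c_[u.ravel(),v.ravel()],m)*d.reshape(-1,1)
    return (P@W[:3,:3].T+W[:3,3]).reshape(*d.shape,3)
E
python3 - <<'E'
from h import *
f=np.load("top0.npz");c=f["p"][130:310,110:430]
cv2.imwrite("pics/top0c.png",cv2.resize(c,(800,450),interpolation=cv2.INTER_CUBIC))
X=cloud(f["d"],"top")
for p in [(166,239),(248,229),(329,223),(233,207),(245,205),(374,225),(280,140),(173,172)]:print(p,np.round(X[p[1],p[0]],3))
E
```

```text
(166, 239) [0.449 0.222 0.033]
(248, 229) [ 0.474 -0.015  0.058]
(329, 223) [ 0.49  -0.249  0.033]
(233, 207) [0.537 0.027 0.057]
(245, 205) [ 0.539 -0.009  0.08 ]
(374, 225) [ 0.485 -0.388  0.004]
(280, 140) [ 0.724 -0.109  0.079]
(173, 172) [0.651 0.211 0.005]
```

View pics/top0c.png

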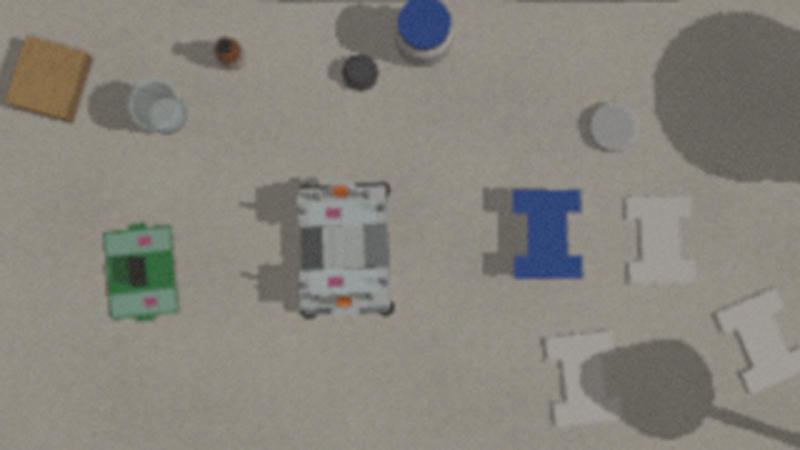

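Request:
move_arm(rows="0 0 -8.8 0 0 0 0.0876; 0 0 -8.8 0 0 0 0.0876; 0 0 0 0.031 0.0525 0 0.0876; 0 0 0 0.031 0.0525 0 0.0876; 0 0 0 0.031 0.0525 0 0.0876; 0 0 0 0.031 0.0525 0 0.0876; 0 0 0 0.031 0.0525 0 0.0876; 0 0 0 0.031 0.0525 0 0.0876")

```text
t: 1.1
eef_pos: [0.3905, 0.3266, 0.2345]
ee_rot: [-3.142, 0.0, 0.001]
force: [1.1, 0.4, 0.3]
width: 0.0876
gripper_force: 0.0
```

Request:
move_arm(rows="0 0 0 0.031 0.0525 0 0.0876; 0 0 0 0.031 0.0525 0 0.0876;0 0 0 0 0 0 0.0876;0 0 0 0 0 0 0.0876")

```text
t: 1.6
eef_pos: [0.452, 0.2233, 0.2344]
ee_rot: [3.142, 0.0, -0.001]
force: [-0.9, 0.4, -0.1]
width: 0.0872
gripper_force: 0.0
```

```bash
python3 - <<'E'
from h import *
X=cloud(np.load("top0.npz")["d"],"top").reshape(-1,3)
b=X[(X[:,0]>.3)&(X[:,0]<.7)&(X[:,1]>-.45)&(X[:,1]<.35)];print(b[:,2].max(),b[b[:,2]>.085][:5])
s=arm.get_state();p,d=arm.grab_frame("wrist");cv2.imwrite("pics/w_tray.png",p);np.savez("w_tray.npz",p=p,d=d,pos=s["eef_pos"],rot=s["ee_rot"]);print(s["eef_pos"],s["ee_rot"],s["qd"].round(3))
E
```

```text
1.1977330392475147 [[ 0.40293921 -0.07883809  1.19773304]
 [ 0.40293921 -0.07883809  1.19773304]
 [ 0.40293921 -0.07883809  1.19773304]
 [ 0.40293921 -0.07883809  1.19773304]
 [ 0.40293921 -0.07883809  1.19773304]]
[0.45200251 0.22326251 0.23435533] [ 3.14152371e+00  3.78894192e-04 -9.43085992e-04] [0.031 0.002 0.003 0.    0.001 0.001]
```

View pics/w_tray.png

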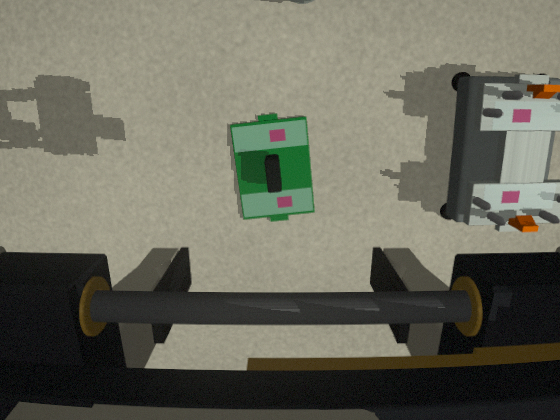

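Request:
move_arm(rows="0 0 0 -0.0075 0.0595 0 0.0876; 0 0 0 -0.0075 0.0595 0 0.0876;0 0 0 -0.0075 0.0595 0 0.0876;0 0 0 -0.0075 0.0595 0 0.0876;0 0 0 0 0 0 0.0876;0 0 0 0 0 0 0.0876")

```text
t: 2.4
eef_pos: [0.4223, -0.0136, 0.2347]
ee_rot: [-3.141, -0.0, 0.001]
force: [0.3, 0.2, -0.3]
width: 0.0879
gripper_force: 0.0
```

```bash
python3 - <<'E'
from h import *
s=arm.get_state();p,d=arm.grab_frame("wrist");np.savez("w_stand.npz",p=p,d=d,pos=s["eef_pos"],rot=s["ee_rot"]);print(s["eef_pos"],s["ee_rot"],s["qd"].round(3))
cv2.imwrite("pics/w_stand.png",cv2.resize(p[40:260,140:420],(800,629))[:600])
f=np.load("w_tray.npz");S=dict(eef_pos=f["pos"],ee_rot=f["rot"])
print(onplane([(230,125),(306,116),(314,211),(243,219)],.006,"wrist",S).round(4))
h=cv2.cvtColor(f["p"],cv2.COLOR_BGR2HSV);m=cv2.inRange(h,(45,60,30),(90,255,255))
m=cv2.morphologyEx(m,cv2.MORPH_OPEN,np.ones((25,25)))  # drop tabs
v,u=np.nonzero(m);P=onplane(np.c_[u,v],.006,"wrist",S)[:,:2]
print("tray",cv2.minAreaRect(np.float32(P*1000)))
X=cloud(f["d"],"wrist",S);print(X[174,273],X[205,310])
k=cv2.inRange(h,(0,0,0),(180,255,50));k[:, :240]=0;k[:,310:]=0;k[:130]=0;k[210:]=0
v,u=np.nonzero(k);q=X[v,u];q=q[q[:,2]>.032];print("bar",len(q),cv2.minAreaRect(np.float32(q[:,:2]*1000)),q[:,2].mean())
E
```

```text
[ 0.42233571 -0.01361332  0.23469396] [-3.14129000e+00 -4.84270015e-04  1.07057921e-03] [0.022 0.009 0.005 0.    0.001 0.001]
[[0.5004 0.2739 0.006 ]
 [0.5093 0.1957 0.006 ]
 [0.4071 0.1851 0.006 ]
 [0.3979 0.2635 0.006 ]]
tray ((452.177978515625, 230.76654052734375), (101.71734619140625, 80.57601928710938), 1.2463042736053467)
[0.45543256 0.2292372  0.03732196] [0.41398441 0.18961635 0.00586531]
bar 458 ((484.13153076171875, 229.65211486816406), (14.75582218170166, 92.9911117553711), 89.8266372680664) 0.03881284417522314
```

View pics/w_stand.png

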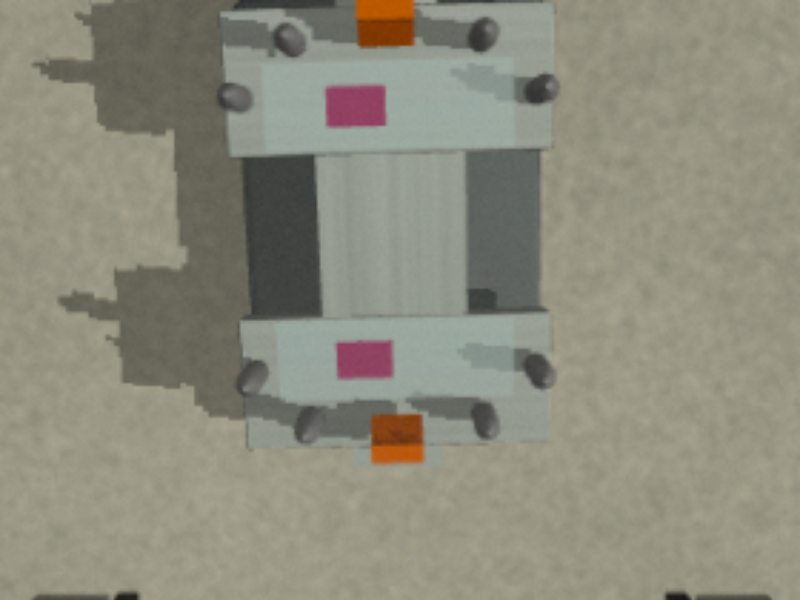

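Request:
move_arm(rows="0 0 0 0 0.0585 0 0.0876; 0 0 0 0 0.0585 0 0.0876;0 0 0 0 0.0585 0 0.0876;0 0 0 0 0.0585 0 0.0876;0 0 0 0 0 0 0.0876;0 0 0 0 0 0 0.0876")

```text
t: 3.2
eef_pos: [0.4228, -0.2475, 0.2341]
ee_rot: [-3.141, 0.001, 0.001]
force: [0.1, 0.5, 0.2]
width: 0.0879
gripper_force: 0.0
```

```bash
cat >> h.py <<'E'
def fit(A,B):
    "rigid 2D: B = R(a) A + t"
    A=np.asarray(A,float);B=np.asarray(B)[:,:2];a0=A.mean(0);b0=B.mean(0);M=(A-a0).T@(B-b0)
    a=np.arctan2(M[0,1]-M[1,0],M[0,0]+M[1,1]);Q=np.array([[np.cos(a),-np.sin(a)],[np.sin(a),np.cos(a)]])
    t=b0-Q@a0;return t,a,B-(A@Q.T+t)
E
python3 - <<'E'
from h import *
s=arm.get_state();p,d=arm.grab_frame("wrist");print(s["eef_pos"],s["ee_rot"])
f=np.load("w_stand.npz");S=dict(eef_pos=f["pos"],ee_rot=f["rot"])
px=np.array([(220,10),(553,5),(231,157),(552,148),(240,320),(550,310),(248,448),(551,440),(317,153),(466,150),(321,316),(468,315)])/[800/280,629/220]+[140,40]
mod=np.array([(68,50),(68,-50),(25,50),(25,-50),(-25,50),(-25,-50),(-68,50),(-68,-50),(25,23),(25,-23),(-25,23),(-25,-23)])/1000
t,a,r=fit(mod,onplane(px,.056,"wrist",S));print("seat",t,a,(r*1000).round(1).tolist())
# reproject expected peg tips into crop
m,W=wfc("wrist",S);Wi=np.linalg.inv(W)
pg=np.array([(sx*x,sy*y) for x,y in((42,45),(57.5,28)) for sx in(1,-1) for sy in(1,-1)])/1000
Q=np.array([[np.cos(a),-np.sin(a)],[np.sin(a),np.cos(a)]])
w=np.c_[pg@Q.T+t,np.full(8,.082)];c=w@Wi[:3,:3].T+Wi[:3,3];n=c[:,:2]/c[:,2:];n=n*(1+m["k1"]*(n**2).sum(1,keepdims=True))
print("tips crop px",((n*m["mtx"][0,0]+m["mtx"][:2,2]-[140,40])*800/280).round(0).tolist())
h=cv2.cvtColor(p,cv2.COLOR_BGR2HSV);k=cv2.inRange(h,(105,110,30),(130,255,255));k[250:]=0
n,l,st,_=cv2.connectedComponentsWithStats(k);i=1+st[1:,4].argmax();print(st[i])
v,u=np.nonzero(l==i);P=onplane(np.c_[u,v],.035,"wrist",s)[:,:2]
print("card",cv2.minAreaRect(np.float32(P*1000)))
x,y,ww,hh,_=st[i];c=p[y-8:y+hh+8,x-8:x+ww+8];print(x-8,y-8,c.shape);cv2.imwrite("pics/card.png",cv2.resize(c,None,fx=4,fy=4))
X=cloud(d,"wrist",s);print(np.median(X[l==i],axis=0))
E
```

```text
[ 0.42278979 -0.24749357  0.23406071] [-3.14125243e+00  9.73543447e-04  1.27406509e-03]
seat [ 0.47711308 -0.01221697] 0.025857235355809707 [[0.0, -0.1], [-1.2, 0.5], [0.1, -0.8], [0.3, 0.6], [-0.4, -0.4], [0.3, 0.6], [0.2, -0.1], [0.4, -0.3], [0.5, -0.3], [0.2, -0.0], [0.2, 0.7], [-0.7, -0.2]]
tips crop px [[227.0, 95.0], [550.0, 86.0], [246.0, 388.0], [547.0, 380.0], [285.0, 34.0], [488.0, 29.0], [305.0, 436.0], [490.0, 432.0]]
[ 236   48   87  113 7584]
card ((491.0921325683594, -246.92803955078125), (78.70674133300781, 103.3131103515625), 89.78488159179688)
228 40 (129, 103, 3)
[ 0.4954173  -0.24726692  0.03561068]
```

View pics/card.png

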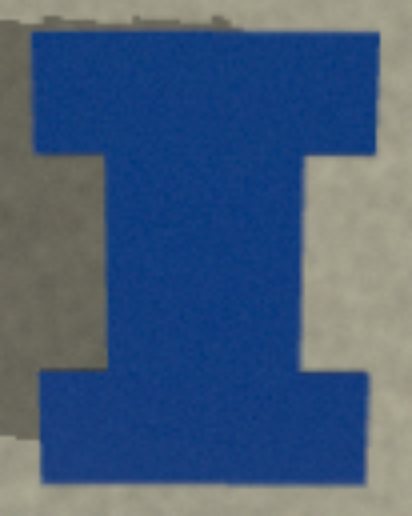

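Request:
move_arm(rows="0 0 0 0.034 0 0.04 0.0876;0 0 0 0.034 0 0.04 0.0876;0 0 0 0 0 0.05 0.0876;0 0 0 0 0 0.05 0.0876;0 0 0 0 0 0.0325 0.0876;0 0 0 0 0 0 0.0876;0 0 0 0 0 0 0.0876")

```text
t: 4.12
eef_pos: [0.4917, -0.2475, 0.0235]
ee_rot: [3.141, -0.002, 0.003]
force: [-0.3, 0.1, 1.0]
width: 0.0879
gripper_force: 0.0
```

Request:
move_arm(rows="0 0 0 0 0 0 0.03;0 0 0 0 0 0 0.03;0 0 0 0 0 0 0.03;0 0 0 0 0 0 0.03;0 0 0 0 0 0 0.03", squeeze=15)

```text
t: 4.75
eef_pos: [0.4902, -0.2485, 0.0222]
ee_rot: [3.142, -0.0, 0.0]
force: [-0.5, 1.6, 2.7]
width: 0.0456
gripper_force: 15.0
```

Request:
move_arm(rows="0 0 0 0 0 -0.04 0.03;0 0 0 0 0 -0.06 0.03;0 0 0 -0.0035 -0.059 -0.01 0.03;0 0 0 -0.0035 -0.059 0 0.03;0 0 0 -0.0035 -0.059 0 0.03;0 0 0 -0.0035 -0.059 0 0.03;0 0 -1.5 0 0 0 0.03;0 0 0 0 0 0 0.03")

```text
t: 5.75
eef_pos: [0.476, -0.0122, 0.132]
ee_rot: [3.142, 0.0, 0.028]
force: [-0.0, 0.1, 0.5]
width: 0.0453
gripper_force: 15.0
```

```bash
python3 - <<'E'
from h import *
s=arm.get_state();p,d=arm.grab_frame("wrist");print(s["eef_pos"],s["ee_rot"],s["qd"].round(3))
h=cv2.cvtColor(p,cv2.COLOR_BGR2HSV);k=cv2.inRange(h,(105,110,30),(130,255,255))
cv2.imwrite("pics/held.png",p)
X=cloud(d,"wrist",s);print(np.median(X[k>0],axis=0), k.sum()/255)
v,u=np.nonzero(k);print(u.min(),u.max(),v.min(),v.max())
print(cv2.minAreaRect(np.float32(onplane(np.c_[u,v],s["eef_pos"][2]+.0135,"wrist",s)[:,:2]*1000)))
E
```

```text
[ 0.47595763 -0.01223976  0.13198975] [3.14151382e+00 2.92997604e-04 2.79164185e-02] [-0.034  0.006  0.002  0.001 -0.    -0.014]
[ 0.50479714 -0.0127395   0.14546591] 24565.0
179 382 162 376
((478.6148376464844, -13.237140655517578), (102.15270233154297, 78.67982482910156), 1.5191612243652344)
```

View pics/held.png

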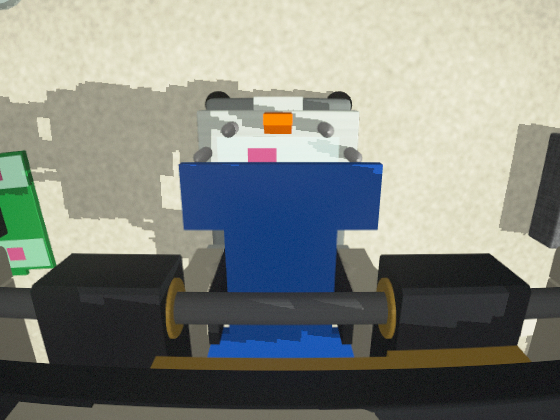

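```bash
python3 - <<'E'
from h import *
s=arm.get_state();z=s["eef_pos"][2]+.0135
C=onplane([(180,163),(382,163),(182,229),(380,229),(226,229),(336,229)],z,"wrist",s)
t,a,r=fit(np.array([(52,39.5),(52,-39.5),(25,39.5),(25,-39.5),(25,23),(25,-23)])/1000,C);print("card",t,a,(r*1e3).round(1).tolist())
B=onplane([(359,112),(210,111),(264,113),(291,113)],.056,"wrist",s);print(B)
E
```

```text
card [ 0.47719815 -0.01424207] 0.025841356111288488 [[0.1, -0.6], [0.1, 0.6], [-0.1, 0.8], [-0.1, -0.8], [0.0, -0.7], [-0.0, 0.7]]
[[ 0.54563143 -0.06042256  0.056     ]
 [ 0.54382299  0.0307116   0.056     ]
 [ 0.54329755 -0.00233514  0.056     ]
 [ 0.5437181  -0.01880401  0.056     ]]
```

Request:
move_arm(rows="0 0 0 0 -0.0017 0.03 0.03;0 0 0 0 0 0.018 0.03;0 0 0 0 0 0 0.03;0 0 0 0 0 0 0.03")

```text
t: 6.3
eef_pos: [0.4765, -0.0115, 0.0846]
ee_rot: [3.141, -0.0, 0.025]
force: [0.4, -0.1, 0.0]
width: 0.0458
gripper_force: 15.0
```

```bash
python3 - <<'E'
from h import *
s=arm.get_state();p,d=arm.grab_frame("wrist");print(s["eef_pos"],s["ee_rot"])
cv2.imwrite("pics/low.png",cv2.resize(p[90:270,160:400],(800,600),interpolation=cv2.INTER_CUBIC))
E
```

```text
[ 0.47650508 -0.01153948  0.08456017] [ 3.14148695e+00 -3.88972613e-04  2.49844917e-02]
```

View pics/low.png

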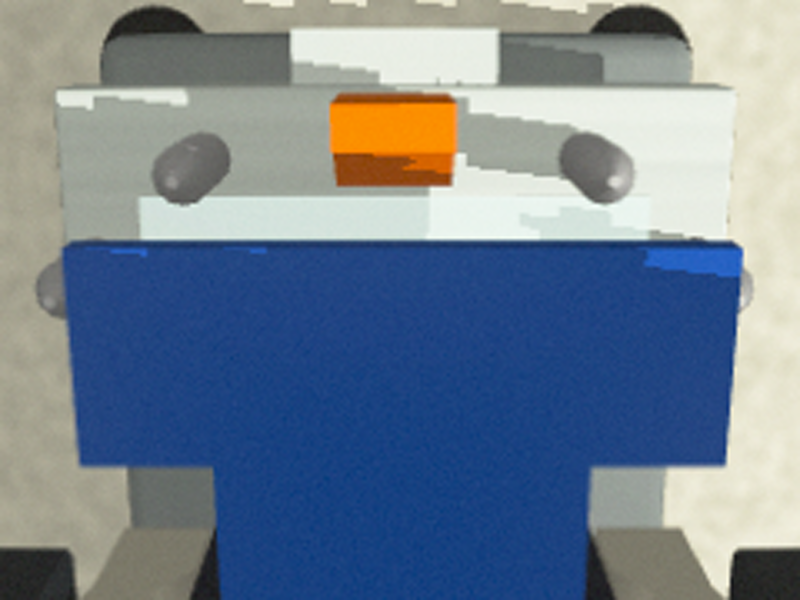

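```bash
python3 - <<'E'
from h import *
s=arm.get_state();f=lambda L:np.array(L)*.3+[160,90]
z=s["eef_pos"][2]+.0135
C=onplane(f([(64,243),(742,243),(80,466),(726,466),(216,466),(589,466)]),z,"wrist",s)
t,a,r=fit(np.array([(52,39.5),(52,-39.5),(25,39.5),(25,-39.5),(25,23),(25,-23)])/1000,C);print("card",t,a,(r*1e3).round(1).tolist())
B=onplane(f([(180,186),(608,186)]),.081,"wrist",s);E=onplane(f([(56,88),(736,88)]),.056,"wrist",s)
t,a,r=fit(np.array([(57.5,28),(57.5,-28),(68,50),(68,-50)])/1000,np.r_[B,E]);print("seat",t,a,(r*1e3).round(1).tolist())
E
```

```text
card [ 0.47767607 -0.01254227] 0.025112917838508095 [[0.3, -0.3], [0.3, 0.3], [-0.2, -0.1], [-0.2, -0.0], [-0.1, -0.3], [-0.2, 0.3]]
seat [ 0.47697567 -0.01149427] 0.02477529564366863 [[-0.3, -0.5], [-0.3, 0.7], [0.3, -0.3], [0.3, 0.1]]
```

Request:
move_arm(rows="0 0 0 -0.0006 -0.0011 0.003 0.03;0 0 0 0 0 0.008 0.03;0 0 0 0 0 0.008 0.03;0 0 0 0 0 0.007 0.03;0 0 0 0 0 0.006 0.03;0 0 0 0 0 0.003 0.03;0 0 0 0 0 0 0.03")

```text
t: 7.22
eef_pos: [0.4758, -0.0104, 0.0496]
ee_rot: [3.14, -0.0, 0.028]
force: [-2.1, -5.6, 12.7]
width: 0.0459
gripper_force: 15.0
```

Request:
move_arm(rows="0 0 0 0 0 0 0.06;0 0 0 0 0 0 0.06;0 0 0 0 0 0 0.06;0 0 0 0 0 -0.004 0.07")

```text
t: 7.72
eef_pos: [0.4751, -0.0097, 0.0528]
ee_rot: [3.141, 0.001, 0.027]
force: [-0.3, -0.8, 1.0]
width: 0.0652
gripper_force: 0.0
```

Request:
move_arm(rows="0 0 0 0 0 -0.03 0.075;0 0 0 0 0 -0.05 0.0876;0 0 0 -0.02 0 -0.06 0.0876;0 0 0 -0.025 0 -0.045 0.0876;0 0 0 0 0 0 0.0876;0 0 0 0 0 0 0.0876")

```text
t: 8.48
eef_pos: [0.4304, -0.0107, 0.2374]
ee_rot: [-3.141, -0.001, 0.027]
force: [0.2, -0.1, -0.6]
width: 0.0878
gripper_force: 0.0
```

```bash
python3 - <<'E'
from h import *
s=arm.get_state();p,d=arm.grab_frame("wrist");np.savez("w_stand2.npz",p=p,d=d,pos=s["eef_pos"],rot=s["ee_rot"]);print(s["eef_pos"],s["ee_rot"])
cv2.imwrite("pics/placed.png",cv2.resize(p[30:250,140:420],(760,597),interpolation=cv2.INTER_CUBIC))
h=cv2.cvtColor(p,cv2.COLOR_BGR2HSV);k=cv2.inRange(h,(105,110,30),(130,255,255));k[250:]=0
n,l,st,_=cv2.connectedComponentsWithStats(k);i=1+st[1:,4].argmax()
X=cloud(d,"wrist",s)[cv2.erode(np.uint8(l==i),np.ones((5,5)))>0]
A=np.c_[X[:,:2]-[.477,-.0115],np.ones(len(X))];print("plane slopes, z top",np.linalg.lstsq(A,X[:,2],rcond=None)[0])
v,u=np.nonzero(l==i);print(cv2.minAreaRect(np.float32(onplane(np.c_[u,v],.061,"wrist",s)[:,:2]*1000)))
E
```

```text
[ 0.43042951 -0.01074621  0.23735566] [-3.14091235e+00 -5.69276658e-04  2.66831719e-02]
plane slopes, z top [0.04234719 0.00354114 0.06300581]
((476.7003173828125, -11.360057830810547), (103.00090789794922, 79.06748962402344), 1.5314688682556152)
```

View pics/placed.png

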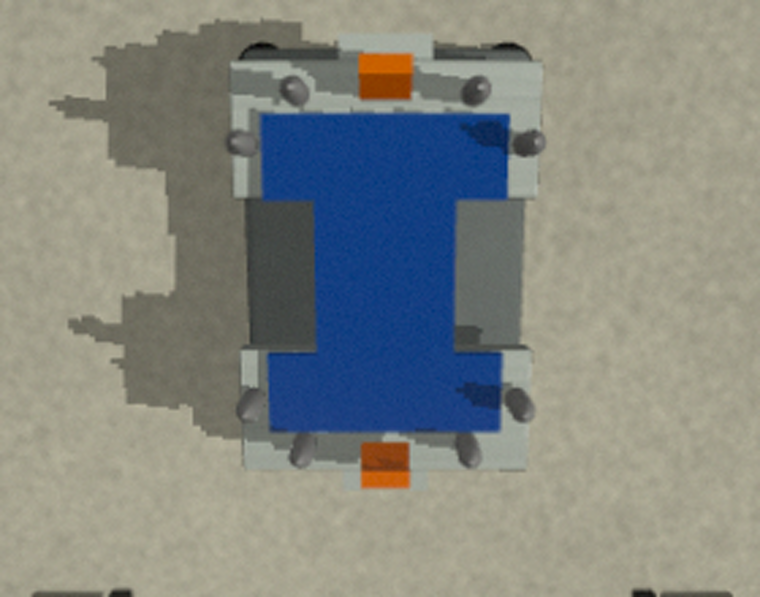

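```bash
python3 - <<'E'
from h import *
f=np.load("w_stand2.npz");S=dict(eef_pos=f["pos"],ee_rot=f["rot"]);X=cloud(f["d"],"wrist",S)
def sl(u0,u1,v0,v1,zlo,zhi):
    x=X[v0:v1,u0:u1].reshape(-1,3);x=x[(x[:,2]>zlo)&(x[:,2]<zhi)];A=np.c_[x[:,:2]-[.477,-.0115],np.ones(len(x))];return len(x),np.linalg.lstsq(A,x[:,2],rcond=None)[0].round(4)
print("bench R",sl(350,450,40,230,-.02,.02));print("bench L",sl(60,160,40,230,-.02,.02))
g=lambda L:np.array(L)*[280/760,220/597]+[140,30]
mod=np.array([(68,50),(68,-50),(-68,50),(-68,-50),(25,50),(25,-50),(-25,50),(-25,-50)])/1000
t,a,r=fit(mod,onplane(g([(231,62),(543,63),(245,470),(525,469),(234,197),(537,197),(242,347),(530,347)]),.056,"wrist",S));print("seat",t,a,(r*1e3).round(1).tolist())
for q in [(240,100),(240,180),(535,180),(535,100),(250,375),(250,450),(520,450),(385,130),(385,270),(385,410)]:
    u,v=g(q).astype(int);print(q,X[v,u].round(4))
E
```

```text
bench R (18920, array([-0.0004, -0.0001,  0.0006]))
bench L (18921, array([-0.0002,  0.0384, -0.0054]))
seat [ 0.47718478 -0.01220658] 0.025323373838836233 [[-0.7, -0.6], [-0.8, 0.1], [-0.3, -0.5], [0.2, 0.7], [0.2, -0.1], [0.3, 0.5], [0.5, -1.0], [0.6, 0.9]]
(240, 100) [0.5322 0.0363 0.0574]
(240, 180) [0.5069 0.0365 0.057 ]
(535, 180) [ 0.5094 -0.06    0.0552]
(535, 100) [ 0.5349 -0.0583  0.0562]
(250, 375) [0.4422 0.0334 0.0572]
(250, 450) [0.4164 0.0336 0.0578]
(520, 450) [ 0.4185 -0.0603  0.0565]
(385, 130) [ 0.5238 -0.0099  0.0624]
(385, 270) [ 0.4795 -0.0111  0.0622]
(385, 410) [ 0.4318 -0.0124  0.0608]
```

```bash
python3 - <<'E'
from h import *
f=np.load("w_stand2.npz");S=dict(eef_pos=f["pos"],ee_rot=f["rot"]);X=cloud(f["d"],"wrist",S)
h=cv2.cvtColor(f["p"],cv2.COLOR_BGR2HSV);k=cv2.inRange(h,(105,110,30),(130,255,255));k[200:]=0;k[:,:230]=0;k[:,335:]=0
k=cv2.erode(k,np.ones((5,5)))
for v in range(72,190,8):
    m=k[v:v+8]>0
    if m.sum()>20: x=X[v:v+8][m];print(v,np.median(x,0).round(4),x[:,2].std().round(4))
E
```

```text
72 [ 0.5243 -0.0099  0.0616] 0.0317
80 [ 0.5184 -0.01    0.0616] 0.0175
88 [ 0.5117 -0.0102  0.0617] 0.0175
96 [ 0.5054 -0.0104  0.0617] 0.0186
104 [ 0.4982 -0.0106  0.0615] 0.0287
112 [ 0.4913 -0.0108  0.0617] 0.0167
120 [ 0.4843 -0.011   0.0616] 0.0288
128 [ 0.4773 -0.0112  0.0617] 0.0167
136 [ 0.4702 -0.0113  0.0617] 0.0237
144 [ 0.4631 -0.0115  0.0617] 0.0167
152 [ 0.4558 -0.0117  0.0616] 0.0337
160 [ 0.4481 -0.012   0.0616] 0.0233
168 [ 0.441  -0.0121  0.0617] 0.0181
176 [ 0.4334 -0.0123  0.0616] 0.0128
184 [ 0.4283 -0.0125  0.0616] 0.021
```

Request:
move_arm(rows="0 0 0 0.0076 -0.0598 0 0.0876;0 0 0 0.0076 -0.0598 0 0.0876;0 0 0 0.0076 -0.0598 0 0.0876;0 0 0 0.0076 -0.0598 0 0.0876;0 0 -4.5 0 0 0.05 0.0876;0 0 0 0 0 0.06 0.0876;0 0 0 0 0 0.05 0.0876;0 0 0 0 0 0 0.0876")

```text
t: 9.52
eef_pos: [0.4522, 0.2264, 0.0728]
ee_rot: [3.134, 0.008, 0.104]
force: [-0.3, 0.0, 0.3]
width: 0.0875
gripper_force: 0.0
```

```bash
python3 - <<'E'
from h import *
s=arm.get_state();p,d=arm.grab_frame("wrist");print(s["eef_pos"],s["ee_rot"])
cv2.imwrite("pics/trayclose.png",p)
X=cloud(d,"wrist",s);h=cv2.cvtColor(p,cv2.COLOR_BGR2HSV);g=cv2.inRange(h,(45,60,30),(90,255,255))
x=X[g>0];print(np.median(x,0))
E
```

```text
[0.45224172 0.22637695 0.07278578] [3.1343864  0.00847171 0.10447686]
[0.46157446 0.23228441 0.00684571]
```

View pics/trayclose.png

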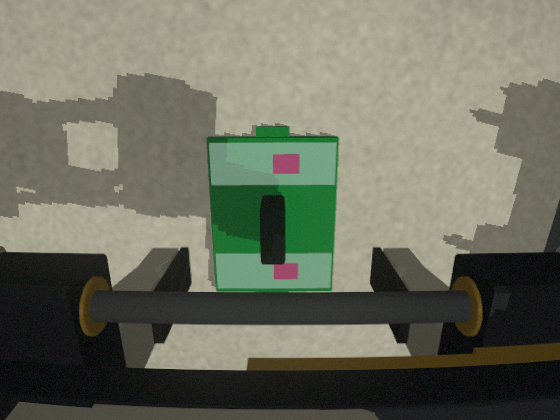

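```bash
python3 - <<'E'
from h import *
s=arm.get_state();print(s["eef_pos"],s["ee_rot"],s["qd"].round(3))
t,a,r=fit(np.array([(52,39.5),(52,-39.5),(-52,-39.5),(-52,39.5)])/1000,onplane([(208,138),(338,137),(332,291),(216,290)],.006,"wrist",s));print(t,a,(r*1e3).round(1).tolist())
y=s["ee_rot"][2];d=t-s["eef_pos"][:2];print("tool dx,dy",d@[np.cos(y),np.sin(y)],d@[np.sin(y),-np.cos(y)])
E
```

```text
[0.45401253 0.22791252 0.07559725] [3.13723956 0.00428184 0.10518983] [-0.001 -0.056  0.052  0.014 -0.015  0.001]
[0.45460365 0.2309971 ] 0.10464700460517892 [[0.1, -0.1], [0.5, 0.3], [-0.7, -0.7], [0.1, 0.5]]
tool dx,dy 0.0009117209338508012 -0.0030054647974564093
```

Request:
move_arm(rows="0 0 0 0.001 -0.004 0.03 0.0876;0 0 0 0 0 0.02 0.0876;0 0 0 0 0 0.009 0.0876;0 0 0 0 0 0 0.0876;0 0 0 0 0 0 0.0876", squeeze=40)

```text
t: 10.2
eef_pos: [0.456, 0.2338, 0.0196]
ee_rot: [-3.14, -0.002, 0.105]
force: [-0.3, -0.6, 0.1]
width: 0.0877
gripper_force: 0.0
```

Request:
move_arm(rows="0 0 0 0 0 0 0.03;0 0 0 0 0 0 0.01;0 0 0 0 0 0 0.005;0 0 0 0 0 0 0.005;0 0 0 0 0 0 0.005;0 0 0 0 0 0 0.005;0 0 0 0 0 0 0.005;0 0 0 0 0 0 0.005")

```text
t: 11.2
eef_pos: [0.4552, 0.2329, 0.0183]
ee_rot: [3.141, 0.0, 0.105]
force: [2.0, -1.4, 0.8]
width: 0.0138
gripper_force: 40.0
```

Request:
move_arm(rows="0 0 0 0 0 -0.05 0.005;0 0 4.5 0 0 -0.06 0.005;0 0 0 0.0035 0.061 0 0.005;0 0 0 0.0035 0.061 0 0.005;0 0 0 0.0035 0.061 0 0.005;0 0 0 0.0035 0.061 0 0.005;0 0 0 0 0 0 0.005;0 0 0 0 0 0 0.005")

```text
t: 12.2
eef_pos: [0.4756, -0.0108, 0.1282]
ee_rot: [-3.141, 0.0, 0.025]
force: [0.1, 0.4, -1.6]
width: 0.0135
gripper_force: 40.0
```

Request:
move_arm(rows="0 0 0 0 0 0.01 0.005;0 0 0 0 0 0 0.005;0 0 0 0 0 0 0.005")

```text
t: 12.58
eef_pos: [0.4757, -0.0097, 0.1181]
ee_rot: [3.141, 0.001, 0.028]
force: [0.3, 0.9, -2.2]
width: 0.0137
gripper_force: 40.0
```

```bash
python3 - <<'E'
from h import *
s=arm.get_state();p,d=arm.grab_frame("wrist");print(s["eef_pos"],s["ee_rot"],s["qd"].round(3))
cv2.imwrite("pics/trayheld.png",cv2.resize(p[90:270,160:400],(800,600),interpolation=cv2.INTER_CUBIC))
X=cloud(d,"wrist",s);h=cv2.cvtColor(p,cv2.COLOR_BGR2HSV);g=cv2.inRange(h,(45,60,30),(90,255,255));g[270:]=0
x=X[g>0];x=x[abs(x[:,2]-np.median(x[:,2]))<.01];print(len(x),np.linalg.lstsq(np.c_[x[:,:2]-x[:,:2].mean(0),np.ones(len(x))],x[:,2],rcond=None)[0])
E
```

```text
[ 0.4756955  -0.0096539   0.11813762] [3.14132971e+00 5.46562121e-04 2.81546300e-02] [-0.005 -0.006  0.006 -0.001 -0.002  0.001]
10570 [-0.01811936 -0.00417904  0.10651036]
```

View pics/trayheld.png

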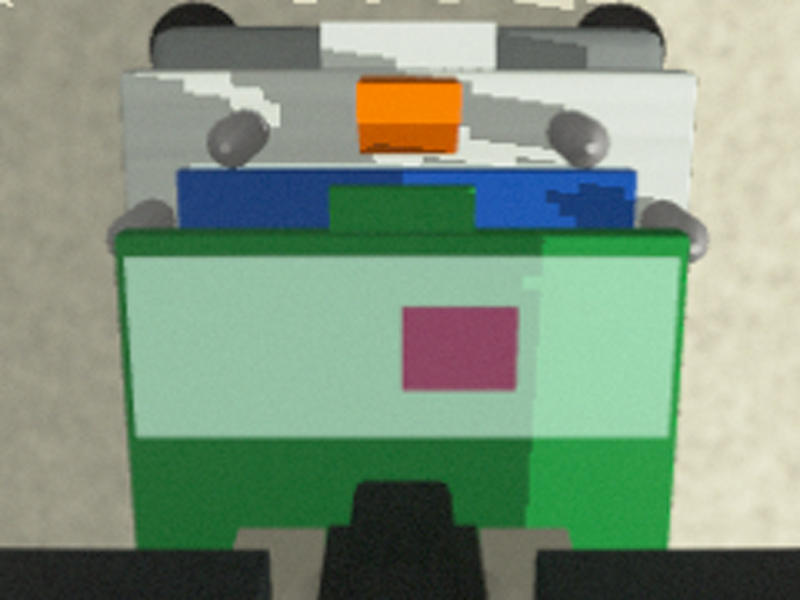

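```bash
python3 - <<'E'
from h import *
s=arm.get_state();f=lambda L:np.array(L)*.3+[160,90];z=s["eef_pos"][2]-.012
g=lambda w,o:print(*(np.array2string(q,precision=4) for q in (w,)),o)
y=s["ee_rot"][2];Q=np.array([[np.cos(y),np.sin(y)],[np.sin(y),-np.cos(y)]])
def tl(L,z): return ((onplane(f(L),z,"wrist",s)[:,:2]-s["eef_pos"][:2])@Q.T*1e3).round(1).tolist()
print("tray front edge (52), tab (58)",tl([(116,236),(690,236)],z),tl([(331,187),(475,187)],z-.001))
print("bed front (68)",tl([(123,72),(695,72)],.056),"card front(52)",tl([(178,170),(636,170)],.061),"pegs(57.5)",tl([(227,152),(594,151)],.081),"catch lower nose(55)",tl([(360,152),(458,152)],.0665))
E
```

```text
tray front edge (52), tab (58) [[49.6, -37.8], [49.6, 40.6]] [[56.0, -8.4], [56.0, 11.1]]
bed front (68) [[69.3, -46.9], [69.4, 51.9]] card front(52) [[53.0, -37.2], [53.0, 41.5]] pegs(57.5) [[58.2, -25.8], [58.3, 30.9]] catch lower nose(55) [[56.5, -5.7], [56.5, 10.6]]
```

Request:
move_arm(rows="0 0 0 0.0031 0.001 0.007 0.005;0 0 0 0 0 0.007 0.005;0 0 0 0 0 0 0.005;0 0 0 0 0 0 0.005")

```text
t: 13.12
eef_pos: [0.4789, -0.0114, 0.1043]
ee_rot: [3.141, 0.0, 0.026]
force: [0.2, 0.8, -2.4]
width: 0.0137
gripper_force: 40.0
```

```bash
cat > chk.py <<'E'
from h import *
s=arm.get_state();p,d=arm.grab_frame("wrist");print(s["eef_pos"].round(4),s["ee_rot"].round(4),s["force"].round(1))
y=s["ee_rot"][2];Q=np.array([[np.cos(y),np.sin(y)],[np.sin(y),-np.cos(y)]])
def tl(L,z): return ((onplane(L,z,"wrist",s)[:,:2]-s["eef_pos"][:2])@Q.T*1e3).round(1).tolist()
h=cv2.cvtColor(p,cv2.COLOR_BGR2HSV);z=s["eef_pos"][2]
g=cv2.inRange(h,(45,60,30),(90,255,255))>0;o=cv2.inRange(h,(5,180,80),(20,255,255))>0;b=cv2.inRange(h,(105,110,30),(130,255,255))>0
for m in(g,o,b):m[:90]=m[260:]=False;m[:,:180]=m[:,390:]=False
n=g.sum(1);full=np.nonzero(n>150)[0][0];tab=np.nonzero(n>25)[0][0]
c=np.nonzero(g[full+2])[0];ct=np.nonzero(g[tab+2])[0];v,u=np.nonzero(o)
print("tray front",full,c.min(),c.max()+1,tl([(c.min(),full+.5),(c.max()+1,full+.5)],z-.012),"tab",tl([(ct.min(),tab),(ct.max()+1,tab)],z-.013))
print("catch",u.min(),u.max()+1,v.min(),v.max()+1,tl([(u.min()+.7,v.max()+1),(u.max()+.3,v.max()+1)],.0665))
if b.sum()>50:
    v,u=np.nonzero(b);print("card",tl([(u.min(),v.min()),(u.max()+1,v.min())],.061))
E
python3 chk.py
```

```text
[ 0.4789 -0.0114  0.1043] [3.1414e+00 2.0000e-04 2.6500e-02] [ 0.2  0.8 -2.4]
tray front 159 194 367 [[50.2, -38.2], [50.2, 40.6]] tab [[56.1, -8.5], [56.1, 11.3]]
catch 262 295 121 145 [[53.2, -8.0], [53.2, 8.4]]
card [[50.4, -39.4], [50.4, 39.6]]
```

Request:
move_arm(rows="0 0 0 0 -0.001 0.004 0.005;0 0 0 0 0 0.004 0.005;0 0 0 0 0 0.003 0.005;0 0 0 0 0 0.002 0.005;0 0 0 0 0 0 0.005;0 0 0 0 0 0 0.005", squeeze=60)

```text
t: 13.92
eef_pos: [0.4789, -0.0103, 0.0914]
ee_rot: [-3.142, -0.0, 0.027]
force: [-0.4, -0.3, -1.2]
width: 0.0138
gripper_force: 60.0
```

```bash
python3 chk.py
```

```text
[ 0.4789 -0.0103  0.0914] [-3.1416e+00 -1.0000e-04  2.6600e-02] [-0.4 -0.3 -1.2]
tray front 159 194 367 [[50.2, -38.2], [50.2, 40.6]] tab [[56.1, -8.5], [56.1, 11.3]]
catch 263 299 123 145 [[54.9, -6.9], [54.9, 9.8]]
card [[50.3, -37.8], [50.3, 40.7]]
```

Request:
move_arm(rows="0 0 0 0 0 0.003 0.005;0 0 0 0 0 0.003 0.005;0 0 0 0 0 0.002 0.005;0 0 0 0 0 0 0.005")

```text
t: 14.48
eef_pos: [0.4797, -0.0102, 0.0839]
ee_rot: [-3.142, -0.002, 0.027]
force: [-0.7, 0.1, 6.4]
width: 0.0136
gripper_force: 60.0
```

Request:
move_arm(rows="0 0 0 0 0 0.002 0.005;0 0 0 0 0 0.002 0.005;0 0 0 0 0 0 0.005;0 0 0 0 0 0 0.005")

```text
t: 14.98
eef_pos: [0.48, -0.0101, 0.0803]
ee_rot: [-3.141, -0.002, 0.027]
force: [-0.9, -1.0, 8.9]
width: 0.0136
gripper_force: 60.0
```

Request:
move_arm(rows="0 0 0 0 0 0.002 0.005;0 0 0 0 0 0 0.005;0 0 0 0 0 0 0.005")

```text
t: 15.35
eef_pos: [0.4799, -0.0101, 0.0778]
ee_rot: [-3.141, -0.002, 0.027]
force: [3.4, -0.8, 3.2]
width: 0.0136
gripper_force: 60.0
```

Request:
move_arm(rows="0 0 0 0 0 0.002 0.005;0 0 0 0 0 0 0.005;0 0 0 0 0 0 0.005")

```text
t: 15.72
eef_pos: [0.4799, -0.0101, 0.0758]
ee_rot: [-3.141, -0.002, 0.027]
force: [3.2, -0.4, 5.9]
width: 0.0137
gripper_force: 60.0
```

Request:
move_arm(rows="0 0 0 0 0 0.002 0.005;0 0 0 0 0 0 0.005;0 0 0 0 0 0 0.005")

```text
t: 16.1
eef_pos: [0.4799, -0.0101, 0.074]
ee_rot: [-3.141, -0.002, 0.027]
force: [2.7, -1.4, 9.5]
width: 0.014
gripper_force: 60.0
```

Request:
move_arm(rows="0 0 0 0 0 0.001 0.005;0 0 0 0 0 0 0.005;0 0 0 0 0 0 0.005")

```text
t: 16.48
eef_pos: [0.4799, -0.0101, 0.0731]
ee_rot: [-3.141, -0.002, 0.027]
force: [2.0, 0.5, 10.0]
width: 0.0136
gripper_force: 60.0
```

```bash
python3 - <<'E'
from h import *
for n in("wrist","side","top"):
    s=arm.get_state();p,d=arm.grab_frame(n);np.savez(f"end_{n}.npz",p=p,d=d,pos=s["eef_pos"],rot=s["ee_rot"])
h=None
for n in("wrist","side","top"):
    f=np.load(f"end_{n}.npz");S=dict(eef_pos=f["pos"],ee_rot=f["rot"]);X=cloud(f["d"],n,S);h=cv2.cvtColor(f["p"],cv2.COLOR_BGR2HSV)
    for nm,lo,hi in(("green",(45,60,30),(90,255,255)),("orange",(5,180,80),(20,255,255))):
        k=cv2.inRange(h,lo,hi);c,l,st,_=cv2.connectedComponentsWithStats(k)
        for i in range(1,c):
            if st[i,4]>8:print(n,nm,st[i],np.median(X[l==i],0).round(4))
f=np.load("end_wrist.npz");S=dict(eef_pos=f["pos"],ee_rot=f["rot"]);X=cloud(f["d"],"wrist",S)
x=X[100:250,190:380].reshape(-1,3);x=x[(abs(x[:,2]-S["eef_pos"][2]+.012)<.006)];A=np.c_[x[:,:2]-S["eef_pos"][:2],np.ones(len(x))]
for _ in range(4):
    c=np.linalg.lstsq(A,x[:,2],rcond=None)[0];r=abs(x[:,2]-A@c);A=A[r<.0015];x=x[r<.0015]
print("top plane",c,len(x))
E
```

```text
wrist green [ 194  145  173  114 9535] [ 0.502  -0.0224  0.0616]
wrist green [214 169   8   5  12] [0.5238 0.0181 0.0622]
wrist green [247 173   8  10  20] [0.522  0.0036 0.0622]
wrist green [217 174  12   7  25] [0.5213 0.0168 0.0618]
wrist green [267 179   5   7  10] [ 0.5196 -0.0048  0.0616]
wrist green [214 182   9   7  18] [0.5177 0.0182 0.0621]
wrist green [229 182   9   7  16] [0.5184 0.0124 0.0619]
wrist green [262 187   2   8   9] [ 0.5156 -0.0018  0.0619]
wrist green [231 190   7   5  11] [0.5148 0.0117 0.0619]
wrist green [216 194   3   7  10] [0.5115 0.0192 0.0619]
wrist green [255 194   5   7  11] [5.119e-01 1.000e-04 6.180e-02]
wrist green [243 196   5   5  11] [0.5123 0.0058 0.0618]
wrist green [228 201  16  10  35] [0.5082 0.0096 0.0616]
wrist green [245 201   6   6  11] [0.5091 0.0052 0.0619]
wrist green [249 203   8  13  28] [0.5069 0.0026 0.0619]
wrist green [260 204   5   8  15] [ 0.5076 -0.0014  0.062 ]
wrist green [212 207   6   5  12] [0.5061 0.0202 0.0623]
wrist green [277 208  11   7  20] [ 0.5062 -0.0112  0.0622]
wrist green [299 208  13  11  36] [ 0.5053 -0.0228  0.0619]
wrist green [272 238   9   9  31] [ 0.4948 -0.0088  0.0734]
wrist green [281 247   5   5   9] [ 0.4948 -0.0115  0.0827]
wrist green [252 325  58  33 957] [ 0.4302 -0.0106  0.0617]
wrist orange [ 262  126   39   29 1050] [ 0.5403 -0.0098  0.0735]
wrist orange [267 355  29   5 106] [ 0.4226 -0.0121  0.062 ]
side green [545  50  15  48 412] [-0.6423 -1.2532 -0.0088]
side green [541  58   7  11  28] [-0.687  -1.4788 -0.0443]
side green [318 235   4  25  69] [ 0.4274 -0.0101  0.0608]
side green [279 241   3   7  12] [ 0.5288 -0.0036  0.0582]
side green [285 255  30   5  58] [0.4748 0.029  0.0593]
top green [234 244  27   4  53] [ 0.4263 -0.0151  0.0611]
top plane [ 0.00645841 -0.00027744  0.06158047] 14228
```

```bash
python3 - <<'E'
from h import *
f=np.load("end_wrist.npz");S=dict(eef_pos=f["pos"],ee_rot=f["rot"]);p=f["p"];h=cv2.cvtColor(p,cv2.COLOR_BGR2HSV)
y=S["ee_rot"][2];Q=np.array([[np.cos(y),np.sin(y)],[np.sin(y),-np.cos(y)]])
X=cloud(f["d"],"wrist",S)
tl=lambda q:((q[:2]-S["eef_pos"][:2])@Q.T*1e3).round(1)
for u in(275,282,289):
    for v in list(range(143,163,2))+list(range(346,366)):
        print(u,v,h[v,u],X[v,u,2].round(4),tl(X[v,u])[0],tl(onplane([(u,v+.5)],.061,"wrist",S)[0])[0]) if u==282 or v in(151,357) else None
E
```

```text
275 151 [ 13 220 133] 0.0646 54.5 53.7
275 357 [ 14 236 173] 0.0626 -57.3 -59.0
282 143 [ 16 255 244] 0.074 59.2 57.3
282 145 [ 13 230 155] 0.0745 58.4 56.4
282 147 [ 12 219 134] 0.0683 56.8 55.5
282 149 [ 13 231 129] 0.0648 55.4 54.6
282 151 [ 14 234 131] 0.0654 54.6 53.7
282 153 [ 13 232 132] 0.0634 53.4 52.8
282 155 [ 52 145  97] 0.0601 52.0 51.9
282 157 [ 68 178 103] 0.059 50.9 51.0
282 159 [ 66 164  98] 0.0592 50.0 50.1
282 161 [ 65 158 103] 0.0615 49.5 49.2
282 346 [ 70  80 197] 0.0627 -50.0 -51.6
282 347 [ 67 131 167] 0.0611 -51.9 -52.3
282 348 [ 68 202 145] 0.062 -51.9 -53.0
282 349 [ 67 192 145] 0.0606 -53.6 -53.6
282 350 [ 67 203 142] 0.061 -54.0 -54.3
282 351 [ 68 195 144] 0.0597 -55.7 -55.0
282 352 [ 67 195 144] 0.0601 -56.1 -55.6
282 353 [ 67 186 147] 0.0591 -57.6 -56.3
282 354 [ 49 149 113] 0.0588 -58.5 -57.0
282 355 [ 16 231 138] 0.0604 -57.8 -57.7
282 356 [ 14 255 181] 0.0618 -57.4 -58.4
282 357 [ 14 247 169] 0.0621 -57.8 -59.0
282 358 [ 19 188 110] 0.1586 23.0 -59.7
282 359 [ 22 158  97] 0.1589 22.9 -60.4
282 360 [ 21 176  97] 0.1589 22.7 -61.1
282 361 [ 21 165  96] 0.1584 22.0 -61.8
282 362 [ 20 162  99] 0.1596 22.8 -62.5
282 363 [ 20 163 100] 0.1589 21.9 -63.2
282 364 [ 21 169  95] 0.1595 22.1 -63.9
282 365 [ 20 164  98] 0.1608 23.0 -64.6
289 151 [ 12 219 135] 0.065 54.6 53.7
289 357 [ 15 250 166] 0.0626 -57.4 -59.0
```

```bash
python3 -c "
from station import arm
s=arm.get_state();print(s['force'],s['eef_pos'],s['qd'].round(3));print(arm.job_done())"
```

```text
[ 1.66768872 -0.15001631  9.78097335] [ 0.47990316 -0.01006973  0.0731143 ] [-0.002  0.    -0.     0.001  0.     0.001]
the job is handed in; nothing more can be done
None
```

I laid the card flat on the bed and let go of it, then pressed the tray down on top. I handed the job in while still pressing with about 10 N, which by force and height puts the bed down roughly 5 to 6 mm. In the last wrist image the two catch noses are 109.4 mm apart (110 mm when both are closed), so both appear to have snapped, and the tray is level. The hand-in did not report a verdict.

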